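Flip the stock tags of the ingot bins

ROBOT

A 6-joint arm with a two-finger parallel gripper is mounted at the origin on the work surface. World frame = base frame: x ahead of the robot, y to its left, z up, the work surface at z = 0. Lengths are in m, angles in rad, forces in N, time in s.
With the tool pointing down it reaches from about 0.35 to 0.975 m from the base axis. Payload 4.9 kg.
Tool frame: the origin (TCP) lies on the centre line of the jaws, within the pads' length; the fingertips stand 8 mm ahead of it and the grasp point (between the pads) lies 11 mm behind it (ctrl.tcp_to_tips is the distance from the TCP to the fingertips, in m); z points along the fingers, y is the direction in which the jaws open and shut (so a half turn about z gives the same grasp; the last joint's range is limited). The gripper opens to 85 mm and grips with 20 to 120 N. Pads are 22 mm wide; open, the fingers measure 114 mm over their backs; the gripper's body (76 mm by 85 mm) begins 54 mm behind the grasp point. The pads swing forward as they close: fully open they stand 13 mm farther back than shut.
Start: joints at [1.132, 0.053, 1.613, -0, 1.476, -0.119], TCP at [0.196, 0.593, 0.239] pointing down, gripper open.
Joint ranges: [-3.01, 3.01], [-1.01, 2.22], [0.06, 2.58], [-1.02, 4.17], [0.09, 2.62], [-3.14, 3.14]. Speed limits (rad/s): [2.57, 2.57, 3.14, 3.14, 3.14, 3.14].

INTERFACE

Orientations are given as a rotation vector (axis times angle).
In Python, from bench import ctrl gives the robot as it stands. Calls block until the motion is done:
- ctrl.goto(position, orientation): joint-space move of the TCP to a pose.
- ctrl.servo_line(position, attitude=None, rate=0.15): straight line of the TCP; attitude=None keeps the orientation; rate is the mean speed in m/s.
- ctrl.goto_joints(angles): joint-space move.
- ctrl.gripper_to(opening, force=None): finger opening in m; force is the grip in N (None keeps the last); returns when the fingers have stopped.
- ctrl.dwell(seconds).
- ctrl.inverse_kinematics(position, orientation): joint angles nearest the present ones, or None.
- ctrl.observe(): the state.
- ctrl.grab_frame(name): name is "scene" or "side" or "wrist"; returns (picture, depth): 384x512x3 uint8, blue, green, red; 384x512 float32, m along the optical axis (not along the pixel's ray), 0 where there is no reading.
- ctrl.camera_model(name): a dict with "K" (3x3 intrinsics, pixels), "k1" (the pictures are not rectified: a ray, as slopes to the right and down, at radius r is drawn at 1 + k1 r^2 times it, then the intrinsics apply), "xyz" and "attitude" of the camera in the world; the wrist camera has in their place "tool_from_camera" (4x4, takes a point from camera to tool coordinates, whose origin is the TCP and whose axes are the flange's). Camera axes: x right, y up, looking along -z (the intrinsics and any distortion apply to the point x, -y, -z); pixel columns grow to the right and rows downward; lengths in m; the calibration is good to about 2 mm. A picture is of the moment at which its call begins: read the wrist's pose just before it. camera_model takes no time and is no camera call.
A pose or a line that the arm cannot do raises ctrl.Unreachable and nothing moves.
- ctrl.close_job(): hands the job in, once; it reports no verdict.
Trained networks look in the newest picture that a camera, given by its name, has taken for a name from the list of things; names that differ only in an ending like _2 or _b are one class to them, and where a whole thing is asked for, a point or a joint stands for the part that bears it (a point fixed in the world has none). Each returns a list of dicts, best first, with "score" (0 to 1); they miss things now and then, are a little off and sometimes report something else, mostly with a low value. They report only what shows in the picture. A call takes as long as a camera call.
- ctrl.masks_of(camera, target): "region" (384x512 bool, what is visible of it) and "rect" ([left, top, width, height] in pixels, round what is visible of it).
- ctrl.spot_point(camera, target): "xy" ([column, row] in pixels: a listed point, or the origin of a listed thing).
The state is a dict: "time": time; "qpos": joint angles; "dq": joint speeds; "joint_torque": joint torques, N m; "position": TCP position; "ee_rot": TCP orientation; "ft_force": force on the tool from outside, world axes, zero at the start; "wrist_torque": the same for the moment, N m; "finger_gap": finger opening in m.
Only numpy, scipy, OpenCV 4.12 (cv2) and the standard library are available. Lean on these libraries where they do the work, as an engineer would, in place of code of your own. Each camera call takes 0.05 s, during which the arm holds its last target.

TASK

Each ingot bin on the casting bench has a hinged tag in front of it: the face with the round disc means full, the face with the straight bar means reorder. With a fingertip, gently push over the tags that are wrong, so that every bin filled to the rim shows its disc face upwards and the bins that are not full show the bar. Do not pinch the tags, and leave the ingots and everything else on the bench where they are.

Things in the scene. Friction and masses are not known exactly. Their poses are not given: they have to be found in the camera images.
- bin_p: steel bin stacked to its rim with ingots, a loose one on top: FULL. Fixed, in one piece with its tag stand. Origin: on the bench, straight below the middle of the tag's hinge rod; x from stand to bin, roughly away from the robot (yaw +-0.12 rad), y along the rod. Bin: x 45 to 195 mm, 100 mm wide, 60 mm high, stock up to 76 mm. Stand: rod 75 mm high, posts 82 mm high at y +-35 mm, wire rests within 16 mm of the rod, up to 90 mm high.
- tag_p (a joint): tag hinge of bin_p, rad: 0 upright, positive leaning away from the robot (to the bin), negative towards the robot, stops +-0.6. Swings freely; falls to a stop by itself once past upright (at the start it may fall for 1.5 s). Round 38 mm disc on its side away from the robot: DISC face is up at -0.6; 46 x 10 mm bar on its robot side: BAR face is up at +0.6.
- tag_p_edge (a point): middle of the free edge of bin_p's tag, an aluminium plate 64 mm wide, 4 mm thick, about 60 g. The edge is 75 mm from the rod: upright 150 mm above the bench; at a stop 137 mm above the bench and 42 mm to one side of the rod. A finger standing upright with its tip about 122 mm above the bench, swept level along x from either side to just past the rod, pushes it over; lower down, the edge may rise into the gripper.
- bin_q: steel bin stacked to its rim with ingots, a loose one on top: FULL. Fixed, in one piece with its tag stand. Origin: on the bench, straight below the middle of the tag's hinge rod; x from stand to bin, roughly away from the robot (yaw +-0.12 rad), y along the rod. Bin: x 45 to 195 mm, 100 mm wide, 60 mm high, stock up to 76 mm. Stand: rod 75 mm high, posts 82 mm high at y +-35 mm, wire rests within 16 mm of the rod, up to 90 mm high.
- tag_q (a joint): tag hinge of bin_q, rad: 0 upright, positive leaning away from the robot (to the bin), negative towards the robot, stops +-0.6. Swings freely; falls to a stop by itself once past upright (at the start it may fall for 1.5 s). Round 38 mm disc on its side away from the robot: DISC face is up at -0.6; 46 x 10 mm bar on its robot side: BAR face is up at +0.6.
- tag_q_edge (a point): middle of the free edge of bin_q's tag, an aluminium plate 64 mm wide, 4 mm thick, about 60 g. The edge is 75 mm from the rod: upright 150 mm above the bench; at a stop 137 mm above the bench and 42 mm to one side of the rod. A finger standing upright with its tip about 122 mm above the bench, swept level along x from either side to just past the rod, pushes it over; lower down, the edge may rise into the gripper.
- bin_r: steel bin with a single loose ingot on its floor: NOT full. Fixed, in one piece with its tag stand. Origin: on the bench, straight below the middle of the tag's hinge rod; x from stand to bin, roughly away from the robot (yaw +-0.12 rad), y along the rod. Bin: x 45 to 195 mm, 100 mm wide, 60 mm high, stock up to 76 mm. Stand: rod 75 mm high, posts 82 mm high at y +-35 mm, wire rests within 16 mm of the rod, up to 90 mm high.
- tag_r (a joint): tag hinge of bin_r, rad: 0 upright, positive leaning away from the robot (to the bin), negative towards the robot, stops +-0.6. Swings freely; falls to a stop by itself once past upright (at the start it may fall for 1.5 s). Round 38 mm disc on its side away from the robot: DISC face is up at -0.6; 46 x 10 mm bar on its robot side: BAR face is up at +0.6.
- tag_r_edge (a point): middle of the free edge of bin_r's tag, an aluminium plate 64 mm wide, 4 mm thick, about 60 g. The edge is 75 mm from the rod: upright 150 mm above the bench; at a stop 137 mm above the bench and 42 mm to one side of the rod. A finger standing upright with its tip about 122 mm above the bench, swept level along x from either side to just past the rod, pushes it over; lower down, the edge may rise into the gripper.
- bin_s: steel bin quite empty: NOT full. Fixed, in one piece with its tag stand. Origin: on the bench, straight below the middle of the tag's hinge rod; x from stand to bin, roughly away from the robot (yaw +-0.12 rad), y along the rod. Bin: x 45 to 195 mm, 100 mm wide, 60 mm high, stock up to 76 mm. Stand: rod 75 mm high, posts 82 mm high at y +-35 mm, wire rests within 16 mm of the rod, up to 90 mm high.
- tag_s (a joint): tag hinge of bin_s, rad: 0 upright, positive leaning away from the robot (to the bin), negative towards the robot, stops +-0.6. Swings freely; falls to a stop by itself once past upright (at the start it may fall for 1.5 s). Round 38 mm disc on its side away from the robot: DISC face is up at -0.6; 46 x 10 mm bar on its robot side: BAR face is up at +0.6.
- tag_s_edge (a point): middle of the free edge of bin_s's tag, an aluminium plate 64 mm wide, 4 mm thick, about 60 g. The edge is 75 mm from the rod: upright 150 mm above the bench; at a stop 137 mm above the bench and 42 mm to one side of the rod. A finger standing upright with its tip about 122 mm above the bench, swept level along x from either side to just past the rod, pushes it over; lower down, the edge may rise into the gripper.
- ingot_1: loose ingot 130 x 26 x 18 mm lying on the stock of bin_p; leave alone. Origin: centre of its underside
- ingot_2: the same, on the stock of bin_q; leave alone. Origin: centre of its underside
- ingot_3: the same, on the floor of bin_r; leave alone. Origin: centre of its underside
- crucible: small grey open crucible, 48 mm wide, 55 mm high, standing between the tag stands; leave alone. Origin: centre of its underside
- flux_tin: round tin 48 mm wide, 55 mm high, between the tag stands; leave alone. Origin: centre of its underside
- mould: black open ingot mould 60 x 44 x 30 mm, between the tag stands; leave alone. Origin: centre of its underside
- wire_brush: brush lying beside the bins, under 60 mm high; leave alone. Origin: centre of its underside as it lies, x along its length
- hammer: hammer lying beside the bins, under 60 mm high; leave alone. Origin: centre of its underside as it lies, x along its length
- weight: brass weight 44 mm wide, 46 mm high, beside the bins; leave alone. Origin: centre of its underside

How it is judged:
By the outcome, as a careful person would: the job done as asked, in the order asked, and still so for the second after the job is handed in, with the robot touching nothing.
It also fails if it takes over 61 s, if anything falls off the work surface, if the arm or the gripper's body presses on something with over 40 N, if the wrist force passes 120 N, or if a joint passes its speed limit or range.

## Working session

There is one attempt and no reset: what is moved stays moved. The work goes in short steps, each a Python script; the robot and the scene stay as the last script left them, time stands still between calls to the robot, and variables do not carry over. Pictures are saved under pics/ and viewed, and the job is handed in when it is done.

```bash
mkdir -p pics; ls; python3 - <<'E'
from bench import ctrl
import cv2
ctrl.dwell(1.0)
for n in("scene","side"):
    p,d=ctrl.grab_frame(n); cv2.imwrite(f"pics/{n}0.png",p); 
    print(ctrl.camera_model(n))
print(ctrl.observe()["time"])
E
```

```text
pics
{'K': array([[425.19647176,   0.        , 262.31856528],
       [  0.        , 425.19647176, 202.76495744],
       [  0.        ,   0.        ,   1.        ]]), 'k1': -0.04496589262931492, 'xyz': array([ 1.01837353, -0.26189788,  1.04497819]), 'attitude': array([0.49220515, 0.29620445, 1.01379746])}
{'K': array([[389.70884595,   0.        , 254.66427455],
       [  0.        , 389.70884595, 196.70196858],
       [  0.        ,   0.        ,   1.        ]]), 'k1': -0.04922297556223136, 'xyz': array([ 0.1989075 , -0.64337631,  0.81126331]), 'attitude': array([ 0.81289063, -0.20125809, -0.48674088])}
1.1
```

View pics/scene0.png

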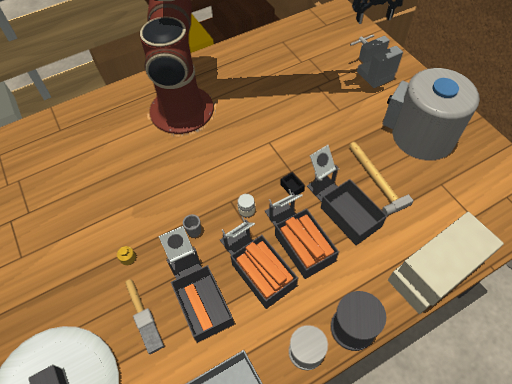

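View pics/side0.png

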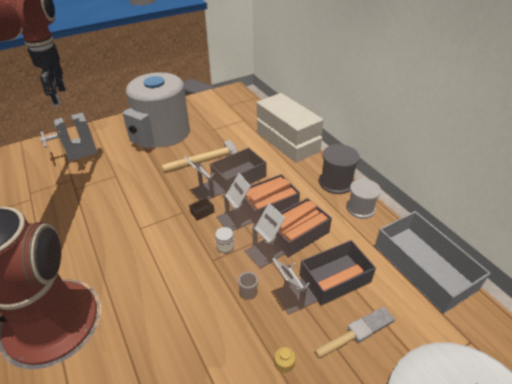

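The scene view shows the single-ingot bin's tag at (178,243) and the empty bin's tag at (322,163), both with the disc up. The two full bins' tags at (237,237) and (283,207) lean toward the bins. So all four tags look wrong. Next I'll measure them from depth.

```bash
cat > h.py <<'E'
from bench import ctrl
import numpy as np, cv2
from scipy.spatial.transform import Rotation as R
def cloud(n,d):
    m=ctrl.camera_model(n);K=m["K"];h,w=d.shape
    u,v=np.meshgrid(np.arange(w),np.arange(h))
    a=np.stack([u.ravel(),v.ravel()],1).astype(np.float64)[:,None]
    s=cv2.undistortPoints(a,K,np.array([m["k1"],0,0,0,0.])).reshape(h,w,2)
    P=np.stack([s[...,0]*d,-s[...,1]*d,-d],-1)
    return P@R.from_rotvec(m["attitude"]).as_matrix().T+m["xyz"]
def px(n,P):
    m=ctrl.camera_model(n);c=(np.atleast_2d(P)-m["xyz"])@R.from_rotvec(m["attitude"]).as_matrix()
    c=c*[1,-1,-1]
    return cv2.projectPoints(c,np.zeros(3),np.zeros(3),m["K"],np.array([m["k1"],0,0,0,0.]))[0].reshape(-1,2)
E
python3 - <<'E'
from h import *
for n in("scene","side"):
    p,d=ctrl.grab_frame(n);np.save(f"{n}_d.npy",d);C=cloud(n,d);ok=d>0
    print(n,"table z",np.percentile(C[ok][:,2],[30,50]))
    M=ok&(C[...,2]>.095)&(C[...,2]<.16)&(C[...,0]>.3)&(C[...,0]<.9)&(abs(C[...,1])<.5)
    k,l,st,ce=cv2.connectedComponentsWithStats(M.astype(np.uint8))
    for i in range(1,k):
        if st[i,4]<30: continue
        q=C[l==i];c=q.mean(0);ev,V=np.linalg.eigh(np.cov(q.T))
        print(st[i],c.round(3),"normal",V[:,0].round(2),"zr",q[:,2].min().round(3),q[:,2].max().round(3), "ext",np.ptp(q,axis=0).round(3))
    for t in("bin_p","bin_r","bin_s"):
        print(t,[(r["score"],np.round(r["xy"])) for r in ctrl.spot_point(n,t)])
    for t in("tag_p_edge","tag_r_edge"):
        print(t,[(r["score"],np.round(r["xy"]),C[int(r["xy"][1]),int(r["xy"][0])].round(3)) for r in ctrl.spot_point(n,t)])
print(ctrl.observe()["time"])
E
```

```text
scene table z [-0.00408429 -0.0018539 ]
[310 145  23  26 360] [0.479 0.227 0.117] normal [0.81 0.08 0.58] zr 0.095 0.138 ext [0.037 0.065 0.043]
[275 194  28  13 105] [0.553 0.074 0.125] normal [ 0.79  0.01 -0.61] zr 0.097 0.138 ext [0.031 0.066 0.042]
[ 402  211   94   76 2996] [0.861 0.333 0.122] normal [ 0.01 -0.02  1.  ] zr 0.095 0.129 ext [0.091 0.239 0.034]
[228 222  27  16 133] [ 0.565 -0.07   0.123] normal [ 0.79  0.1  -0.6 ] zr 0.095 0.139 ext [0.035 0.066 0.044]
[159 226  31  27 502] [ 0.502 -0.223  0.117] normal [ 0.81 -0.05  0.58] zr 0.095 0.138 ext [0.037 0.065 0.043]
[ 336  291   49   43 1326] [0.869 0.058 0.11 ] normal [ 0.01 -0.    1.  ] zr 0.099 0.115 ext [0.073 0.111 0.016]
bin_p [(0.93, array([236., 241.])), (0.89, array([184., 265.])), (0.7, array([322., 190.])), (0.58, array([281., 215.])), (0.28, array([196., 311.]))]
bin_r [(0.93, array([236., 241.])), (0.89, array([184., 265.])), (0.7, array([322., 190.])), (0.58, array([281., 215.])), (0.28, array([196., 311.]))]
bin_s [(0.93, array([236., 241.])), (0.89, array([184., 265.])), (0.7, array([322., 190.])), (0.5
[... 766 characters left out ...]
 0.118] normal [ 0.82  0.1  -0.57] zr 0.095 0.14 ext [0.038 0.067 0.045]
[273 258  25  29 201] [ 0.498 -0.229  0.124] normal [ 0.79 -0.07  0.6 ] zr 0.096 0.14 ext [0.037 0.065 0.045]
bin_p [(0.97, array([204., 187.])), (0.87, array([236., 217.])), (0.78, array([264., 251.])), (0.68, array([295., 296.]))]
bin_r [(0.97, array([204., 187.])), (0.87, array([236., 217.])), (0.78, array([264., 251.])), (0.68, array([295., 296.]))]
bin_s [(0.97, array([204., 187.])), (0.87, array([236., 217.])), (0.78, array([264., 251.])), (0.68, array([295., 296.]))]
tag_p_edge [(0.74, array([246., 180.]), array([0.623, 0.192, 0.028]))]
tag_r_edge [(0.81, array([280., 269.]), array([ 0.487, -0.224,  0.137]))]
1.7
```

Both cameras agree to about 3 mm: s and r lean toward the robot (disc up), p and q lean toward the bins (bar up), so all four are wrong. I'll close the gripper and push s first, then check it.

```bash
cat >> h.py <<'E'
# rod x, y, yaw, push direction (+1 = away from robot)
T={"s":(.506,.221,.075,1),"q":(.520,.074,.01,-1),"p":(.532,-.071,.11,-1),"r":(.529,-.225,-.065,1)}
def att(yaw): return (R.from_euler("z",yaw)*R.from_rotvec([np.pi,0,0])).as_rotvec()
def push(k):
    x,y,yaw,s=T[k];a=att(yaw);ux=np.array([np.cos(yaw),np.sin(yaw),0]);o=np.array([x,y,0])
    t=ctrl.tcp_to_tips; t=t() if callable(t) else t
    z=np.array([0,0,.122+t]);hi=np.array([0,0,.215+t])
    ctrl.goto(o-s*.085*ux+hi,a)
    ctrl.servo_line(o-s*.085*ux+z,rate=.12)
    f0=ctrl.observe()["ft_force"]
    ctrl.servo_line(o+s*.006*ux+z,rate=.06)
    b=ctrl.observe();print(k,"end",b["position"],"df",np.round(b["ft_force"]-f0,1))
    ctrl.servo_line(o-s*.075*ux+z,rate=.15)
    ctrl.servo_line(o-s*.075*ux+hi,rate=.15)
    print("t",ctrl.observe()["time"])
E
python3 - <<'E'
from h import *
ctrl.gripper_to(0.0)
b=ctrl.observe();print(b["finger_gap"],ctrl.tcp_to_tips,b["ee_rot"],b["time"])
print([ctrl.inverse_kinematics([T[k][0],T[k][1],.13],att(T[k][2])) is not None for k in T])
push("s")
p,d=ctrl.grab_frame("scene");cv2.imwrite("pics/s1.png",p)
p,d=ctrl.grab_frame("side");cv2.imwrite("pics/s1b.png",p)
E
```

```text
0.00023274683143601805 0.008 [-5.00182452e-01 -3.10151042e+00  3.30839686e-05] 2.4667
[True, True, True, True]
s end [0.51171439 0.22147958 0.12998523] df [-0.   0.1  0.2]
t 8.2
```

View pics/s1.png

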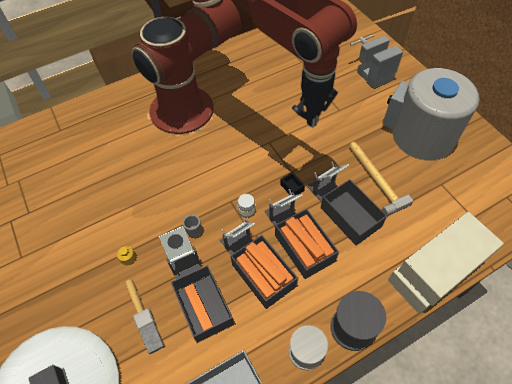

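View pics/s1b.png

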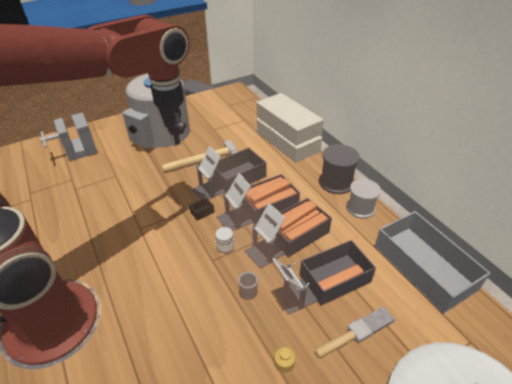

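Tag s at (332,178) now leans toward its bin, bar up, and nothing else moved. I'll push the other three.

```bash
python3 - <<'E'
from h import *
for k in "qpr": push(k)
b=ctrl.observe()
ctrl.goto([.38,-.30,.32],b["ee_rot"]); ctrl.dwell(1.0)
for n in("scene","side"):
    p,d=ctrl.grab_frame(n);cv2.imwrite(f"pics/{n}2.png",p);C=cloud(n,d)
    M=(d>0)&(C[...,2]>.095)&(C[...,2]<.16)&(C[...,0]>.4)&(C[...,0]<.65)&(abs(C[...,1])<.35)
    k,l,st,ce=cv2.connectedComponentsWithStats(M.astype(np.uint8))
    for i in range(1,k):
        if st[i,4]<30: continue
        q=C[l==i];print(st[i],q.mean(0).round(3),np.linalg.eigh(np.cov(q.T))[1][:,0].round(2),q[:,2].max().round(3))
print(ctrl.observe()["time"])
E
```

```text
q end [0.51427831 0.07391214 0.1300695 ] df [-1.2  0.1  0.9]
t 13.2417
p end [ 0.52630991 -0.07167045  0.13007457] df [-0.3 -0.4  0.6]
t 17.9
r end [ 0.53475514 -0.22539921  0.12998742] df [-0.5  2.8 -1.9]
t 22.85
[322 164  27  14 105] [0.538 0.229 0.124] [ 0.79  0.09 -0.61] 0.139
[264 172  26  26 414] [0.493 0.076 0.117] [0.81 0.   0.58] 0.139
[214 200  29  29 457] [ 0.506 -0.076  0.117] [0.81 0.09 0.58] 0.138
[170 251  27  15 128] [ 0.563 -0.227  0.125] [ 0.78 -0.05 -0.63] 0.138
[202 162  15  10  77] [0.522 0.218 0.103] [ 0.82  0.11 -0.56] 0.117
[211 183  12  16  65] [0.483 0.076 0.132] [0.78 0.01 0.63] 0.141
[293 245  29  38 560] [ 0.555 -0.229  0.118] [ 0.82 -0.04 -0.57] 0.141
24.5833
```

View pics/scene2.png

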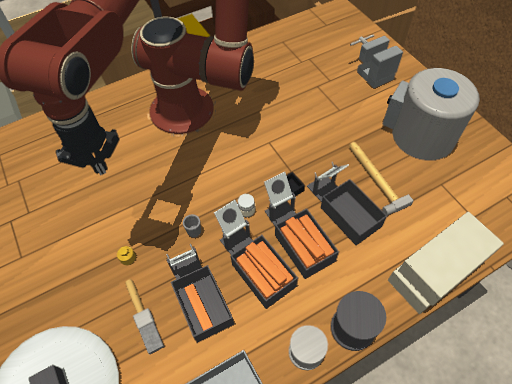

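View pics/side2.png

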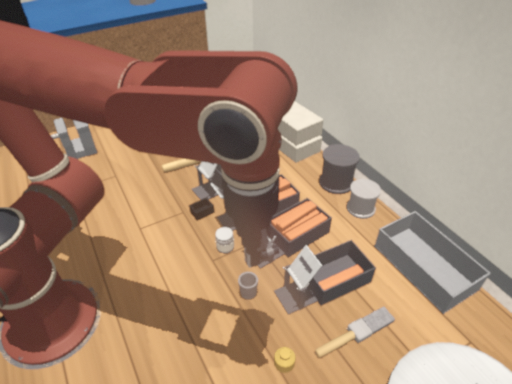

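The scene view shows discs up at the full bins, (231,217) and (279,190). Tags s (332,178) and r (183,261) lean toward their bins with the bar up. Nothing else has moved and the arm is clear, so I'm handing in.

```bash
python3 -c "
from bench import ctrl
ctrl.close_job()"
```

```text
the job is handed in; nothing more can be done
```

All four tags started out wrong, so I pushed each one over with the closed fingertips and handed the job in. The last clock reading before that was 24.6 s, against the 61 s limit.

- **Final tags:** the last scene picture and its depth show all four tags resting at their stops. The two full bins (p and q) show the disc, and the single-ingot bin (r) and the empty bin (s) show the bar.
- **Second view:** the side camera agreed for q, r and s, but the arm hid p's tag and part of s's. p's final state therefore rests on the scene camera alone.
- **Other objects:** the ingots and everything else looked unmoved in the pictures; I did not measure their positions. The arm was clear of everything.
- **Forces:** the end-of-sweep wrist-force readings had changed by only a few newtons.

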